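Roll down the blue build-plate sheet

ROBOT

A 6-joint arm with a two-finger parallel gripper is mounted at the origin on the work surface. World frame = base frame: x ahead of the robot, y to its left, z up, the work surface at z = 0. Lengths are in m, angles in rad, forces in N, time in s.
With the tool pointing down it reaches from about 0.25 to 0.775 m from the base axis. Payload 4 kg.
Tool frame: the origin (TCP) lies at the very end of the fingers, on their centre line; the grasp point (between the pads) lies 19 mm behind it (robot.tcp_to_grasp is the distance from the TCP to the grasp point, in m); z points along the fingers, y is the line along which they close (so a half turn about z gives the same grasp; the last joint's range is limited). The gripper opens to 94 mm and grips with 3 to 60 N. Pads are 16 mm wide; open, the fingers measure 119 mm over their backs; the gripper's body (75 mm by 177 mm) begins 78 mm behind the grasp point.
Start: joints at [-1.295, 0.087, 1.371, -0, 1.684, -0.103], TCP at [0.203, -0.511, 0.206] pointing down, gripper open.
Joint ranges: [-3.1, 3.1], [-0.76, 2.03], [0.27, 2.55], [-1.08, 4.22], [0.17, 2.65], [-2.57, 2.57]. Speed limits (rad/s): [2.79, 2.79, 3.14, 3.14, 3.14, 3.14].

INTERFACE

Orientations are given as [roll, pitch, yaw] about the fixed x, y, z axes, in that order (R = Rz(yaw) Ry(pitch) Rx(roll)).
In Python, from bench import robot, camrig, ticket gives the robot as it stands (robot), with the cameras (camrig) and the job (ticket).
- The arm moves only by the tool jog_arm, called after ">>>" as name(argument=value, ...) on one line, values as JSON. Schema: {"type":"object","properties":{"motion":{"type":"array","items":{"type":"object","properties":{"aperture":{"type":"number"},"dx":{"type":"number"},"dy":{"type":"number"},"dz":{"type":"number"},"spin":{"type":"number"}},"additionalProperties":false,"required":["aperture"]},"minItems":1,"maxItems":20},"only":{"type":"string"},"quiet":{"type":"boolean"},"lines":{"type":"string"}},"required":["motion"],"additionalProperties":false}. motion is a list of rows, 1 to 20 of them, each an object with the fields aperture (the finger opening in m), dx, dy, dz (the shift in m), spin (a turn about the tool's z in rad); a field left out counts as zero (the opening has to be given); each row shifts and turns the commanded pose from where the row before left it, along the tool's axes as they then stand; what a row does not reach is not made up. A row lasts 1/12 s, in which the tool goes at most 0.0417 m and 0.125 rad, less where a joint would pass 70% of its speed; a pose out of reach is approached as far as the arm can. The fingers move at their own pace and stop on an object; the grip force is fixed at half the most. Time passes only in rows, so rows that do not move let the fingers close. The tool returns the time, the measured TCP pose, the force, the opening and the grip force at its end. only (a regular expression) keeps the lines of the reply that match it, lines (a string "A,B") keeps lines A to B, and quiet returns only ok. Input that does not fit is refused with a message, and nothing moves.
- robot.get_obs(): the state, without advancing time (a new reading comes with each control period).
- camrig.snapshot(name): name is "scene" or "top" or "wrist"; returns a dict with "color" (400x640x3 uint8, blue, green, red), "fx", "fy", "cx", "cy" (pixels), "extrinsics" (4x4, takes a point from world to camera coordinates). Camera axes: x right, y down, z forward; pixel columns grow to the right and rows downward; lengths in m; the calibration is good to about 2 mm. A picture is of the moment at which its call begins. There is no depth.
- ticket.close_job(): hands the job in; it is judged then, once.
The state is a dict: "time": time; "joint_positions": joint angles; "qvel": joint speeds; "joint_torque": joint torques, N m; "tool_pos": TCP position; "ee_rot": TCP orientation; "wrist_force": force on the tool from outside, world axes, zero at the start; "wrist_torque": the same for the moment, N m; "width": finger opening in m; "finger_force": force on a finger pad.
Only numpy, scipy, OpenCV 4.12 (cv2) and the standard library are available. Lean on these libraries where they do the work, as an engineer would, in place of code of your own. Each camera call takes 0.05 s, during which the arm holds its last target. There are 200 camera calls.

TASK

A new self-adhesive sheet has been laid on a printer bed: the blue one. Take the hand roller with the black rubber drums and orange grip and roll it squarely along the middle of the blue sheet, from its white-striped end to the other end, pressing firmly enough that the sprung bed sinks about halfway down its travel all the way but never onto its stop. Then stand the rubber roller back on the grey mat, on its drums, and leave the steel roller where it is.

Things in the scene. Friction and masses are not known exactly. Their poses are not given: they have to be found in the camera images.
- rubber_roller: Roller to use: black rubber drums, aluminium frame, orange grip; 0.28-0.44 kg, stands on its drums. Origin: centre of its underside (drum contact level). Two free-turning drums, diameter 36, length 110 mm, axles along y at x = +-23 mm: it rolls along x, either way. Deck 44 x 124, top at z 49 mm. Upright grip 26 (x) x 60 (y), z 49 to 95 mm: pinch across the 26 mm at about z 74.
- steel_roller: The wrong roller: same shape, size and origin, but bare steel drums with dark rings and a grey grip. It also stands on the mat, at the other end from the rubber one. Leave it alone.
- blue_bed: Steel bed on springs, 190 (x) x 120 (y) mm, 10 thick, with a centred blue sheet 170 x 84 mm. Origin: centre of its underside; sheet top 12 mm above (50 above the table). White stripe at the -x end: roll +x, roller centre from x = -60 to +60 mm. Bed sinks straight down, 14 mm to its stop: starts at 2 N, then 1 mm per N (7 mm = 9 N, roller weight included). Not the gold bed.
- mat: Fixed flat grey mat, 340 (x) x 170 (y) x 4 mm, between the two beds, where both rollers stand. Origin: centre of its underside; its upper face is 4 mm higher. The rollers start about 95 mm either side of its centre along its x, one at each end.

How it is judged:
By the outcome, as a careful person would: the job done as asked, in the order asked, and still so for the second after the job is handed in, with the robot touching nothing.
It also fails if it takes over 54 s, if anything falls off the work surface, if the arm or the gripper's body presses on something with over 40 N, if the wrist force passes 120 N, or if a joint passes its speed limit or range.

## Working session

There is one attempt and no reset: what is moved stays moved. The work goes in short steps, Python scripts to look and compute and a tool call to move; the robot and the scene stay as the last step left them, time stands still between calls to the robot, and variables do not carry over. Pictures are saved under pics/ and viewed, at most 10 in all, crops included, and the job is handed in when it is done.

```bash
ls; mkdir -p pics; python3 - <<'E'
from bench import robot, camrig, ticket
import cv2
for n in("top","scene"):
    s=camrig.snapshot(n); cv2.imwrite(f"pics/{n}0.png",s["color"]); print(n,s["fx"],s["fy"],s["cx"],s["cy"],s["extrinsics"].round(4).tolist())
o=robot.get_obs(); print(o["time"],o["tool_pos"],o["ee_rot"],o["wrist_force"],o["width"])
E
```

```text
bench.py
pics
top 516.384833377951 516.384833377951 324.9669544459763 204.41971246236454 [[-0.0527, -0.9986, -0.0022, 0.0347], [-0.9719, 0.0517, -0.2298, 0.5948], [0.2296, -0.01, -0.9732, 0.8684], [0.0, 0.0, 0.0, 1.0]]
scene 447.07392769516946 447.07392769516946 319.4227940359117 205.88644976839157 [[0.4407, 0.8976, -0.0114, -0.2473], [0.7393, -0.3701, -0.5626, -0.3933], [-0.5091, 0.2395, -0.8267, 1.2553], [0.0, 0.0, 0.0, 1.0]]
0.1 [ 0.20323543 -0.51052565  0.20440282] [-3.13956960e+00 -1.99936693e-04  3.78780000e-01] [ 0.29703248  0.18922519 -0.06008583] 0.09401114992007344
```

View pics/top0.png

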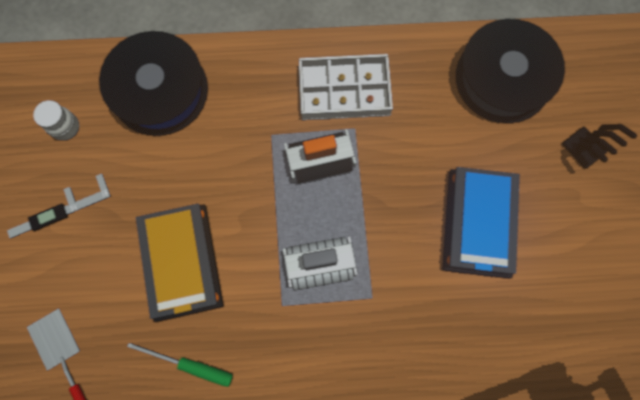

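View pics/scene0.png

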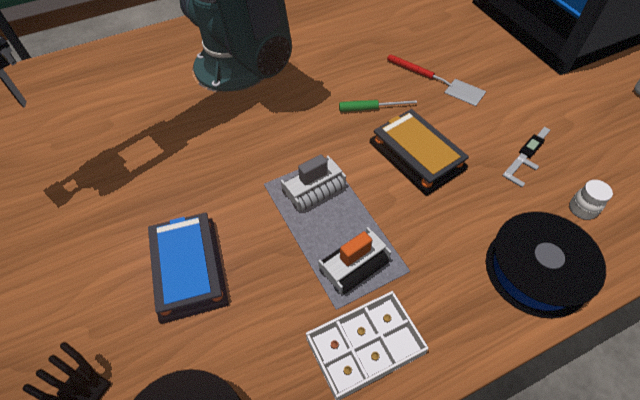

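The blue bed is at about (485,220) in the top view, with its stripe at the near (robot) end. The rubber roller is at (320,155) at the far end of the mat, and the steel one is at (320,262). I'll rectify both views to measure.

```bash
cat > h.py <<'E'
from bench import robot, camrig, ticket
import cv2, numpy as np
def H(s,z):  # world plane (x,y,1)->pixel
    K=np.array([[s["fx"],0,s["cx"]],[0,s["fy"],s["cy"]],[0,0,1]]); E=np.array(s["extrinsics"])
    return K@np.column_stack([E[:3,0],E[:3,1],E[:3,2]*z+E[:3,3]])
def world(s,uv,z):
    return cv2.perspectiveTransform(np.float64(uv).reshape(-1,1,2),np.linalg.inv(H(s,z)))[:,0]
def pix(s,p):
    p=np.atleast_2d(p); q=np.c_[p,np.ones(len(p))]@np.array(s["extrinsics"])[:3].T
    return np.c_[s["fx"]*q[:,0]/q[:,2]+s["cx"],s["fy"]*q[:,1]/q[:,2]+s["cy"]]
def rect(s,c,z,w,h,k): # right=-y, up=+x, k px/m, centre c
    A=np.array([[0,-1/k,c[0]+h/2/k],[-1/k,0,c[1]+w/2/k],[0,0,1]])
    return cv2.warpPerspective(s["color"],np.linalg.inv(H(s,z)@A),(w,h),flags=cv2.INTER_LINEAR)
E
python3 - <<'E'
from h import *
S={n:camrig.snapshot(n) for n in("top","scene")}
t=S["top"]
b=world(t,[(485,220)],.05)[0]; r=world(t,[(320,147)],.099)[0]; print(b,r,world(t,[(320,258)],.099),world(t,[(274,133),(353,130),(370,299),(283,303)],.004))
out=[]
for n,s in S.items():
    hsv=cv2.cvtColor(s["color"],cv2.COLOR_BGR2HSV)
    for nm,lo,hi,z in(("blue",(100,150,120),(112,255,255),.05),("orange",(3,150,100),(14,255,255),.099)):
        m=cv2.inRange(hsv,lo,hi); k,l,st,ce=cv2.connectedComponentsWithStats(m)
        p={"top":{"blue":(485,215),"orange":(320,147)},"scene":{"blue":(185,265),"orange":(356,246)}}[n][nm]
        i=l[p[1],p[0]]; ys,xs=np.where(l==i)
        print(n,nm,len(xs),cv2.minAreaRect((world(s,np.c_[xs,ys],z)*1000).astype(np.float32)))
    a=rect(s,b,.05,300,500,2200); c=rect(s,r,.099,500,500,4000)
    out.append(np.hstack([a,c]))
for i,o in enumerate(out): 
    for g in range(0,800,50): cv2.line(o,(g,0),(g,5),(0,255,0),1); cv2.line(o,(0,g),(5,g),(0,255,0),1)
    cv2.imwrite(f"pics/r{i}.png",o)
E
```

```text
[ 0.5553211  -0.28954962] [0.69562156 0.00680358] [[0.49499991 0.01693682]] [[ 0.76416178  0.0971223 ]
 [ 0.76206337 -0.06201141]
 [ 0.42579317 -0.0718373 ]
 [ 0.42702173  0.09046799]]
top blue 3732 ((566.6578369140625, -292.6833190917969), (84.61111450195312, 153.8091278076172), 80.00447082519531)
top orange 430 ((700.3593139648438, 7.350431442260742), (26.284799575805664, 58.50347137451172), 10.605096817016602)
scene blue 3193 ((566.3923950195312, -293.90948486328125), (84.29180145263672, 154.88339233398438), 80.0438461303711)
scene orange 405 ((704.2315673828125, 2.5544052124023438), (25.38719367980957, 65.01507568359375), 11.022782325744629)
```

View pics/r0.png

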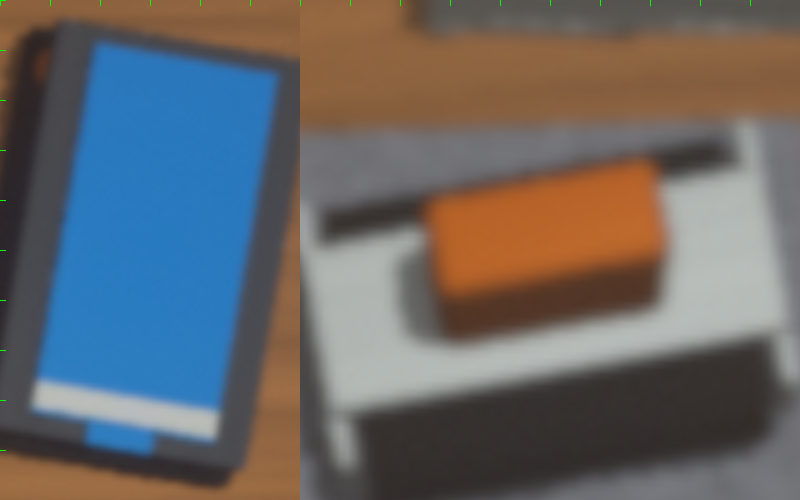

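View pics/r1.png

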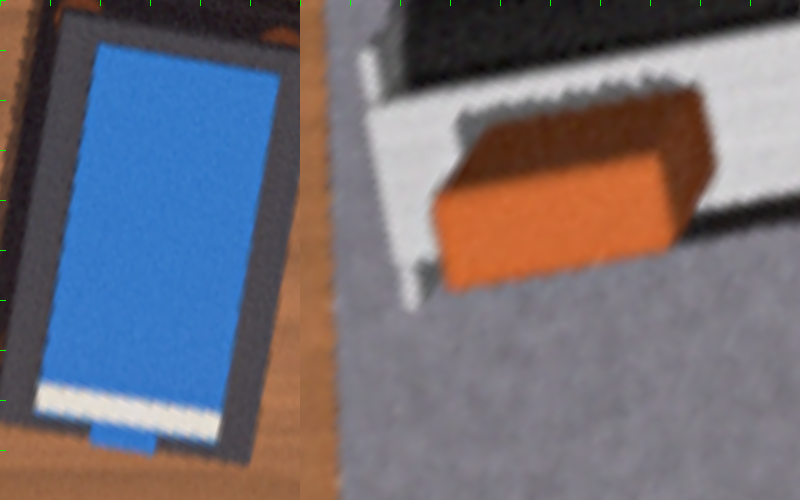

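The far-end roller grip is centred at about (0.702, 0.007) with yaw about 0.19. The sheet is centred at about (0.559, -0.292) with heading about -0.171. First I turn the tool to match the roller.

```bash
cat >> h.py <<'E'
from scipy.spatial.transform import Rotation as R
def to(p,yaw):
    o=robot.get_obs(); Rm=R.from_euler("xyz",o["ee_rot"])
    print("t",round(o["time"],2),"pos",o["tool_pos"].round(4),"rot",o["ee_rot"].round(4),"F",np.round(o["wrist_force"],2),"w",round(o["width"],4))
    print("turn",round(-(yaw-o["ee_rot"][2]),4),"tool d",Rm.inv().apply(np.array(p)-o["tool_pos"]).round(4))
E
```

>>> jog_arm(motion=[{"aperture":0.094, "spin":-0.12}, {"aperture":0.094, "spin":-0.12}, {"aperture":0.094, "spin":-0.12}, {"aperture":0.094, "spin":-0.12}, {"aperture":0.094, "spin":-0.12}, {"aperture":0.094, "spin":-0.12}, {"aperture":0.094, "spin":-0.12}, {"aperture":0.094, "spin":-0.12}, {"aperture":0.094, "spin":-0.12}, {"aperture":0.094, "spin":-0.12}, {"aperture":0.094, "spin":-0.12}, {"aperture":0.094, "spin":-0.06}, {"aperture":0.094}, {"aperture":0.094}])

```text
time: 1.37
tool_pos: [0.2034, -0.5109, 0.2052]
ee_rot: [-3.142, -0.0, 1.757]
wrist_force: [-0.8, 0.1, -0.0]
width: 0.0944
finger_force: 0.0
```

```bash
python3 -c "from h import *; to((.702,.007,.16),1.761)"
```

```text
t 1.37 pos [ 0.2034 -0.5109  0.2052] rot [-3.1416e+00 -4.0000e-04  1.7571e+00] F [-0.79  0.1  -0.02] w 0.0944
turn -0.0039 tool d [0.4165 0.5859 0.0454]
```

>>> jog_arm(motion=[{"aperture":0.094, "dx":0.0208, "dy":0.0293, "dz":0.002}, {"aperture":0.094, "dx":0.0208, "dy":0.0293, "dz":0.002}, {"aperture":0.094, "dx":0.0208, "dy":0.0293, "dz":0.002}, {"aperture":0.094, "dx":0.0208, "dy":0.0293, "dz":0.002}, {"aperture":0.094, "dx":0.0208, "dy":0.0293, "dz":0.002}, {"aperture":0.094, "dx":0.0208, "dy":0.0293, "dz":0.002}, {"aperture":0.094, "dx":0.0208, "dy":0.0293, "dz":0.002}, {"aperture":0.094, "dx":0.0208, "dy":0.0293, "dz":0.002}, {"aperture":0.094, "dx":0.0208, "dy":0.0293, "dz":0.002}, {"aperture":0.094, "dx":0.0208, "dy":0.0293, "dz":0.002}, {"aperture":0.094, "dx":0.0208, "dy":0.0293, "dz":0.002}, {"aperture":0.094, "dx":0.0208, "dy":0.0293, "dz":0.002}, {"aperture":0.094, "dx":0.0208, "dy":0.0293, "dz":0.002}, {"aperture":0.094, "dx":0.0208, "dy":0.0293, "dz":0.002}, {"aperture":0.094, "dx":0.0208, "dy":0.0293, "dz":0.002}, {"aperture":0.094, "dx":0.0208, "dy":0.0293, "dz":0.002}, {"aperture":0.094, "dx":0.0208, "dy":0.0293, "dz":0.002}, {"aperture":0.094, "dx":0.0208, "dy":0.0293, "dz":0.002}, {"aperture":0.094, "dx":0.0208, "dy":0.0293, "dz":0.002}, {"aperture":0.094, "dx":0.0208, "dy":0.0293, "dz":0.002}])

```text
time: 3.03
tool_pos: [0.7023, 0.0087, 0.1651]
ee_rot: [-3.141, 0.0, 1.757]
wrist_force: [-0.2, 0.3, -0.2]
width: 0.0942
finger_force: 0.0
```

>>> jog_arm(motion=[{"aperture":0.094}, {"aperture":0.094}, {"aperture":0.094}])

```text
time: 3.28
tool_pos: [0.701, 0.0068, 0.165]
ee_rot: [-3.14, 0.0, 1.758]
wrist_force: [-0.1, 0.3, -0.8]
width: 0.0942
finger_force: 0.0
```

```bash
python3 - <<'E'
from h import *
to((.702,.007,.16),1.761); to((.702,.007,.059),1.761)
s=camrig.snapshot("wrist"); o=robot.get_obs()
im=s["color"].copy()
for p,c in (((.702,.007,.099),(0,255,0)),):
    cs=[np.array(p)+R.from_euler("z",.19).apply([a,b,0]) for a,b in((.013,.03),(.013,-.03),(-.013,-.03),(-.013,.03))]
    cv2.polylines(im,[pix(s,cs).round().astype(int)],True,c,1)
cv2.imwrite("pics/w0.png",im)
E
```

```text
t 3.28 pos [0.701  0.0068 0.165 ] rot [-3.1403e+00  5.0000e-04  1.7581e+00] F [-0.11  0.31 -0.81] w 0.0942
turn -0.0029 tool d [-0.      0.0011  0.005 ]
t 3.28 pos [0.701  0.0068 0.165 ] rot [-3.1403e+00  5.0000e-04  1.7581e+00] F [-0.11  0.31 -0.81] w 0.0942
turn -0.0029 tool d [0.     0.0012 0.106 ]
```

View pics/w0.png

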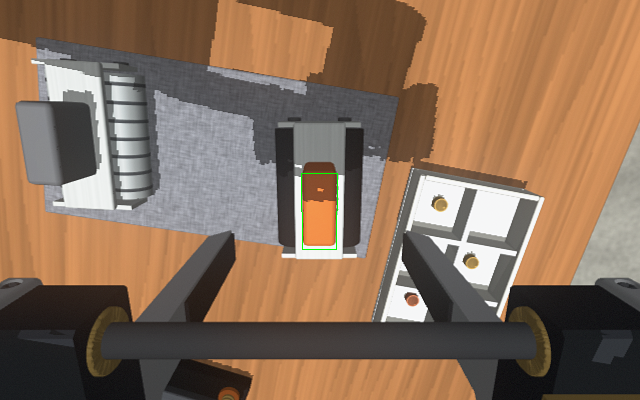

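The overlay (green, 303–336 × 173–249) matches the orange grip to within about 3 mm. Both fingers straddle it clear of the tray, so I descend and close.

>>> jog_arm(motion=[{"aperture":0.07, "dx":0.001, "dy":0.001, "dz":0.02}, {"aperture":0.07, "dz":0.02}, {"aperture":0.07, "dz":0.02}, {"aperture":0.07, "dz":0.02}, {"aperture":0.07, "dz":0.02}, {"aperture":0.07, "dz":0.006}, {"aperture":0.07}, {"aperture":0.07}])

```text
time: 4.0
tool_pos: [0.7021, 0.0073, 0.0607]
ee_rot: [3.141, 0.0, 1.757]
wrist_force: [1.1, -0.7, 0.6]
width: 0.0698
finger_force: 0.0
```

```bash
python3 -c "from h import *; to((.702,.008,.059),1.761)"
```

```text
t 4.0 pos [0.7021 0.0073 0.0607] rot [3.1406e+00 4.0000e-04 1.7573e+00] F [ 1.09 -0.72  0.56] w 0.0698
turn -0.0037 tool d [0.0007 0.     0.0017]
```

>>> jog_arm(motion=[{"aperture":0.0}, {"aperture":0.0}, {"aperture":0.0}, {"aperture":0.0}, {"aperture":0.0}, {"aperture":0.0}, {"aperture":0.0}, {"aperture":0.0}])

```text
time: 4.67
tool_pos: [0.7021, 0.0084, 0.0595]
ee_rot: [-3.141, 0.0, 1.759]
wrist_force: [-0.2, -0.3, -0.1]
width: 0.0258
finger_force: 30.0
```

>>> jog_arm(motion=[{"aperture":0, "dz":-0.01}, {"aperture":0, "dz":-0.02}, {"aperture":0, "dz":-0.03}, {"aperture":0, "dz":-0.03}, {"aperture":0}, {"aperture":0}, {"aperture":0}])

```text
time: 5.25
tool_pos: [0.7012, 0.0084, 0.1472]
ee_rot: [-3.138, -0.001, 1.759]
wrist_force: [-0.5, -0.5, -4.3]
width: 0.0256
finger_force: 30.0
```

```bash
python3 - <<'E'
from h import *
y=np.pi/2-.171; d=np.array([np.cos(-.171),np.sin(-.171),0]); c=np.array([.559,-.2924,0])
to(c-.06*d+[0,0,.15],y)
for _ in range(6): camrig.snapshot("wrist"); o=robot.get_obs(); print(o["tool_pos"].round(4),o["wrist_force"].round(2))
s=camrig.snapshot("wrist"); cv2.imwrite("pics/w1.png",s["color"])
# expected grip outline in tool frame, centred on TCP axis
T=R.from_euler("xyz",o["ee_rot"])
print(pix(s,[o["tool_pos"]+T.apply([a,b,.0555-.095]) for a,b in((.03,.013),(.03,-.013),(-.03,-.013),(-.03,.013))]).round())
print(pix(s,[o["tool_pos"]+T.apply([a,b,.0555-.049]) for a,b in((.062,.022),(.062,-.022),(-.062,-.022),(-.062,.022))]).round())
E
```

```text
t 5.25 pos [0.7012 0.0084 0.1472] rot [-3.1384e+00 -7.0000e-04  1.7589e+00] F [-0.47 -0.46 -4.25] w 0.0256
turn 0.3591 tool d [-0.2478 -0.2521 -0.0022]
[0.7006 0.0084 0.1459] [-0.21  0.21 -3.5 ]
[0.7004 0.0084 0.1455] [ 0.1   0.35 -3.3 ]
[0.7005 0.0084 0.1456] [ 0.16 -0.23 -4.  ]
[0.7008 0.0084 0.1461] [ 0.06 -0.7  -3.76]
[0.7011 0.0084 0.1467] [-0.47 -0.68 -3.34]
[0.7013 0.0084 0.1473] [-0.33 -0.09 -3.16]
[[346. 220.]
 [286. 220.]
 [289. 339.]
 [344. 339.]]
[[358. 135.]
 [276. 135.]
 [282. 334.]
 [352. 334.]]
```

View pics/w1.png

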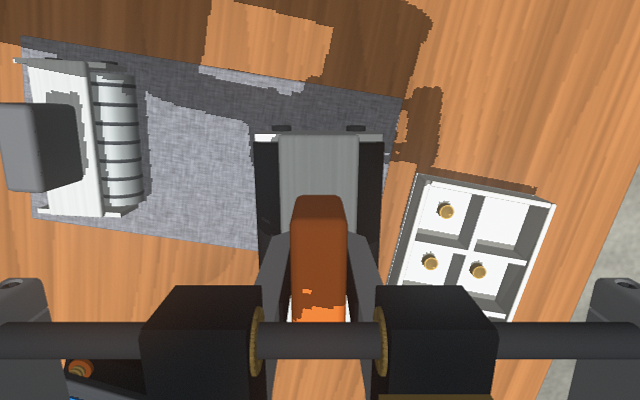

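The roller is held squarely: the deck's far edge is at row ~135, as predicted, and it weighs about 3.6 N. Now I turn and carry it over the bed's striped end.

>>> jog_arm(motion=[{"aperture":0, "spin":0.09}, {"aperture":0, "spin":0.09}, {"aperture":0, "spin":0.09}, {"aperture":0, "spin":0.089}, {"aperture":0}, {"aperture":0}])

```text
time: 6.1
tool_pos: [0.702, 0.0083, 0.1492]
ee_rot: [-3.141, 0.0, 1.402]
wrist_force: [0.5, 0.1, -3.1]
width: 0.0259
finger_force: 30.0
```

```bash
cat > g.py <<'E'
from h import *
import sys
y=np.pi/2-.171; d=np.array([np.cos(-.171),np.sin(-.171),0]); c=np.array([.559,-.2924,0])
to(c+float(sys.argv[1])*d+[0,0,float(sys.argv[2])],y)
E
python3 g.py -.06 .15
```

```text
t 6.1 pos [0.702  0.0083 0.1492] rot [-3.1412e+00  1.0000e-04  1.4021e+00] F [ 0.48  0.07 -3.06] w 0.0259
turn 0.0023 tool d [-0.3203 -0.1505 -0.0007]
```

>>> jog_arm(motion=[{"aperture":0, "dx":-0.01, "dy":-0.005}, {"aperture":0, "dx":-0.02, "dy":-0.01}, {"aperture":0, "dx":-0.03, "dy":-0.014}, {"aperture":0, "dx":-0.03, "dy":-0.014}, {"aperture":0, "dx":-0.03, "dy":-0.014}, {"aperture":0, "dx":-0.03, "dy":-0.014}, {"aperture":0, "dx":-0.03, "dy":-0.014}, {"aperture":0, "dx":-0.03, "dy":-0.014}, {"aperture":0, "dx":-0.03, "dy":-0.014}, {"aperture":0, "dx":-0.03, "dy":-0.014}, {"aperture":0, "dx":-0.025, "dy":-0.012}, {"aperture":0, "dx":-0.015, "dy":-0.009}, {"aperture":0, "dx":-0.01, "dy":-0.006}, {"aperture":0}, {"aperture":0}, {"aperture":0}, {"aperture":0}])

```text
time: 7.52
tool_pos: [0.4966, -0.2797, 0.1495]
ee_rot: [3.141, -0.0, 1.402]
wrist_force: [-0.9, -0.5, -3.4]
width: 0.0258
finger_force: 30.0
```

```bash
python3 - <<'E'
from h import *
import subprocess
print(subprocess.run("true"))
s=camrig.snapshot("wrist"); d=R.from_euler("z",-.171)
im=s["color"].copy(); c=np.array([.559,-.2924,.05])
cv2.polylines(im,[pix(s,[c+d.apply([a,b,0]) for a,b in((.085,.042),(.085,-.042),(-.085,-.042),(-.085,.042))]).round().astype(int)],True,(0,255,0),1)
cv2.imwrite("pics/w2.png",im)
E
python3 g.py -.06 .15
```

```text
CompletedProcess(args='true', returncode=0)
t 7.57 pos [ 0.4967 -0.2797  0.1495] rot [ 3.1414e+00 -3.0000e-04  1.4018e+00] F [ 0.76 -0.05 -3.82] w 0.0262
turn 0.0021 tool d [-0.0019  0.0036 -0.0005]
```

View pics/w2.png

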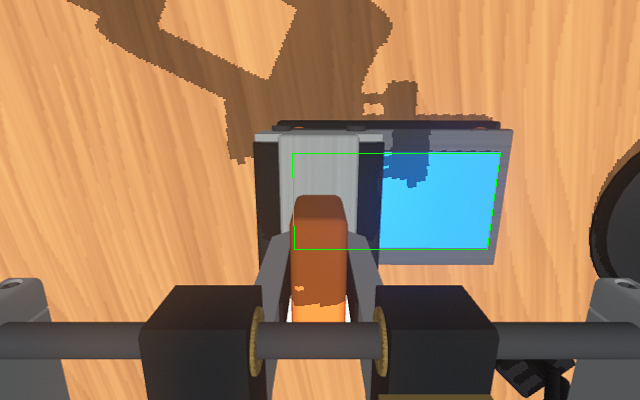

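The predicted sheet outline matches the visible sheet edges (right edge at column ~495, rows 153–249). Now I descend slowly onto the striped end.

>>> jog_arm(motion=[{"aperture":0, "dx":-0.002, "dy":0.0016, "dz":0.01, "spin":0.002}, {"aperture":0, "dz":0.014}, {"aperture":0, "dz":0.01}, {"aperture":0, "dz":0.006}, {"aperture":0}, {"aperture":0}, {"aperture":0}, {"aperture":0}])

```text
time: 8.23
tool_pos: [0.4977, -0.2834, 0.1104]
ee_rot: [3.14, 0.001, 1.398]
wrist_force: [-0.4, 0.8, -3.0]
width: 0.0256
finger_force: 30.0
```

```bash
python3 g.py -.062 .1055
```

```text
t 8.23 pos [ 0.4977 -0.2834  0.1104] rot [3.1399e+00 8.0000e-04 1.3978e+00] F [-0.37  0.78 -3.04] w 0.0256
turn -0.002 tool d [ 0.0016 -0.0001  0.0049]
```

>>> jog_arm(motion=[{"aperture":0, "dz":0.002}, {"aperture":0, "dz":0.002}, {"aperture":0, "dz":0.002}, {"aperture":0, "dz":0.002}, {"aperture":0, "dz":0.001}, {"aperture":0}, {"aperture":0}, {"aperture":0}])

```text
time: 8.9
tool_pos: [0.4976, -0.2834, 0.1014]
ee_rot: [3.14, 0.001, 1.398]
wrist_force: [0.7, -0.6, 2.1]
width: 0.0258
finger_force: 30.0
```

```bash
python3 g.py -.062 .0985
```

```text
t 8.9 pos [ 0.4976 -0.2834  0.1014] rot [3.1401e+00 8.0000e-04 1.3978e+00] F [ 0.72 -0.56  2.14] w 0.0258
turn -0.002 tool d [0.0015 0.0001 0.0028]
```

>>> jog_arm(motion=[{"aperture":0, "dz":0.0015}, {"aperture":0, "dz":0.0015}, {"aperture":0}, {"aperture":0}, {"aperture":0}, {"aperture":0}])

```text
time: 9.4
tool_pos: [0.4976, -0.2834, 0.0984]
ee_rot: [3.14, 0.001, 1.398]
wrist_force: [-0.4, 0.7, 6.0]
width: 0.026
finger_force: 30.0
```

```bash
python3 - <<'E'
from h import *
f=[]
for _ in range(8): camrig.snapshot("wrist"); o=robot.get_obs(); f.append([o["wrist_force"][2],o["tool_pos"][2]])
print(np.mean(f,0),np.std(f,0))
E
python3 g.py .062 .0985
```

```text
[5.52627975 0.0984331 ] [2.80627897e-01 1.84598552e-05]
t 9.8 pos [ 0.4977 -0.2834  0.0985] rot [3.1398e+00 9.0000e-04 1.3978e+00] F [-0.66  0.84  5.68] w 0.0261
turn -0.002 tool d [0.0018 0.124  0.0002]
```

Load is about 9.1 N at 7 mm of sink. I roll the first half, check, then the rest.

>>> jog_arm(motion=[{"aperture":0, "dy":0.002}, {"aperture":0, "dy":0.004}, {"aperture":0, "dy":0.005}, {"aperture":0, "dy":0.005}, {"aperture":0, "dy":0.005}, {"aperture":0, "dy":0.005}, {"aperture":0, "dy":0.005}, {"aperture":0, "dy":0.005}])

```text
time: 10.47
tool_pos: [0.5332, -0.2896, 0.0984]
ee_rot: [3.14, 0.001, 1.398]
wrist_force: [-0.8, -0.5, 5.4]
width: 0.0255
finger_force: 30.0
```

```bash
python3 g.py .062 .0985
```

```text
t 10.47 pos [ 0.5332 -0.2896  0.0984] rot [3.1402e+00 8.0000e-04 1.3978e+00] F [-0.79 -0.54  5.44] w 0.0255
turn -0.002 tool d [0.0018 0.0879 0.    ]
```

>>> jog_arm(motion=[{"aperture":0, "dy":0.005}, {"aperture":0, "dy":0.005}, {"aperture":0, "dy":0.005}, {"aperture":0, "dy":0.005}, {"aperture":0, "dy":0.005}, {"aperture":0, "dy":0.005}, {"aperture":0, "dy":0.005}, {"aperture":0, "dy":0.005}])

```text
time: 11.13
tool_pos: [0.5726, -0.2966, 0.0985]
ee_rot: [3.14, 0.001, 1.398]
wrist_force: [-0.6, 0.7, 6.0]
width: 0.0257
finger_force: 30.0
```

>>> jog_arm(motion=[{"aperture":0, "dy":0.005}, {"aperture":0, "dy":0.005}, {"aperture":0, "dy":0.005}, {"aperture":0, "dy":0.005}, {"aperture":0, "dy":0.005}, {"aperture":0, "dy":0.005}, {"aperture":0, "dy":0.005}, {"aperture":0, "dy":0.005}, {"aperture":0, "dy":0.004}, {"aperture":0, "dy":0.003}, {"aperture":0}, {"aperture":0}])

```text
time: 12.13
tool_pos: [0.6193, -0.3047, 0.0986]
ee_rot: [3.139, 0.001, 1.398]
wrist_force: [-0.2, -2.4, 5.6]
width: 0.0259
finger_force: 30.0
```

```bash
python3 g.py .062 .0985
```

```text
t 12.13 pos [ 0.6193 -0.3047  0.0986] rot [3.1390e+00 1.1000e-03 1.3979e+00] F [-0.2  -2.38  5.6 ] w 0.0259
turn -0.0019 tool d [0.0019 0.0005 0.0001]
```

Rolled to +61.5 mm at a steady load. Now I lift off and return to the mat.

>>> jog_arm(motion=[{"aperture":0, "dz":-0.004}, {"aperture":0, "dz":-0.01}, {"aperture":0, "dz":-0.015}, {"aperture":0, "dz":-0.015}, {"aperture":0, "dz":-0.01}, {"aperture":0, "spin":-0.09}, {"aperture":0, "spin":-0.09}, {"aperture":0, "spin":-0.09}, {"aperture":0, "spin":-0.09}, {"aperture":0}, {"aperture":0}])

```text
time: 13.05
tool_pos: [0.6179, -0.3039, 0.1503]
ee_rot: [-3.14, -0.002, 1.756]
wrist_force: [-0.4, -0.7, -4.1]
width: 0.0257
finger_force: 30.0
```

```bash
python3 -c "from h import *; to((.698,.008,.152),1.761)"
```

```text
t 13.05 pos [ 0.6179 -0.3039  0.1503] rot [-3.1400e+00 -1.5000e-03  1.7555e+00] F [-0.41 -0.73 -4.11] w 0.0257
turn -0.0055 tool d [ 0.2919  0.1361 -0.0014]
```

>>> jog_arm(motion=[{"aperture":0, "dx":0.012, "dy":0.006}, {"aperture":0, "dx":0.02, "dy":0.01}, {"aperture":0, "dx":0.03, "dy":0.014}, {"aperture":0, "dx":0.03, "dy":0.014}, {"aperture":0, "dx":0.03, "dy":0.014}, {"aperture":0, "dx":0.03, "dy":0.014}, {"aperture":0, "dx":0.03, "dy":0.014}, {"aperture":0, "dx":0.03, "dy":0.014}, {"aperture":0, "dx":0.03, "dy":0.014}, {"aperture":0, "dx":0.025, "dy":0.011}, {"aperture":0, "dx":0.015, "dy":0.007}, {"aperture":0, "dx":0.01, "dy":0.004}, {"aperture":0}, {"aperture":0}, {"aperture":0}, {"aperture":0}])

```text
time: 14.38
tool_pos: [0.6975, 0.006, 0.1515]
ee_rot: [-3.141, 0.001, 1.755]
wrist_force: [-1.3, -1.3, -4.0]
width: 0.0259
finger_force: 30.0
```

```bash
python3 -c "from h import *; to((.698,.008,.0595),1.761)"
```

```text
t 14.38 pos [0.6975 0.006  0.1515] rot [-3.1413e+00  7.0000e-04  1.7552e+00] F [-1.28 -1.35 -3.98] w 0.0259
turn -0.0058 tool d [0.0019 0.0009 0.092 ]
```

>>> jog_arm(motion=[{"aperture":0, "dx":0.001, "dz":0.01}, {"aperture":0, "dz":0.02}, {"aperture":0, "dz":0.02}, {"aperture":0, "dz":0.02}, {"aperture":0, "dz":0.01}, {"aperture":0, "dz":0.005}, {"aperture":0, "dz":0.003}, {"aperture":0}, {"aperture":0}, {"aperture":0}, {"aperture":0}])

```text
time: 15.3
tool_pos: [0.6984, 0.0089, 0.0651]
ee_rot: [3.139, 0.001, 1.758]
wrist_force: [-0.2, 0.4, -3.2]
width: 0.0256
finger_force: 30.0
```

>>> jog_arm(motion=[{"aperture":0, "dz":0.001}, {"aperture":0, "dz":0.001}, {"aperture":0, "dz":0.001}, {"aperture":0, "dz":0.0005}, {"aperture":0}, {"aperture":0}, {"aperture":0}])

```text
time: 15.88
tool_pos: [0.6975, 0.009, 0.0599]
ee_rot: [-3.142, 0.0, 1.758]
wrist_force: [-0.4, 0.4, -2.9]
width: 0.0261
finger_force: 30.0
```

>>> jog_arm(motion=[{"aperture":0, "dz":0.0005}, {"aperture":0, "dz":0.0005}, {"aperture":0}, {"aperture":0}, {"aperture":0}])

```text
time: 16.3
tool_pos: [0.6977, 0.009, 0.0595]
ee_rot: [3.141, 0.0, 1.758]
wrist_force: [-0.3, 0.6, -1.6]
width: 0.026
finger_force: 30.0
```

>>> jog_arm(motion=[{"aperture":0, "dz":0.0003}, {"aperture":0.03}, {"aperture":0.035}, {"aperture":0.045}, {"aperture":0.06}, {"aperture":0.07}, {"aperture":0.07}, {"aperture":0.07}])

```text
time: 16.97
tool_pos: [0.6975, 0.0089, 0.0587]
ee_rot: [3.141, 0.0, 1.758]
wrist_force: [-0.2, 0.5, 0.9]
width: 0.0646
finger_force: 0.0
```

>>> jog_arm(motion=[{"aperture":0.07, "dz":-0.01}, {"aperture":0.07, "dz":-0.02}, {"aperture":0.07, "dz":-0.03}, {"aperture":0.07, "dz":-0.03}, {"aperture":0.07, "dz":-0.03}, {"aperture":0.07, "dx":-0.02, "dy":-0.02}, {"aperture":0.07, "dx":-0.03, "dy":-0.03}, {"aperture":0.07, "dx":-0.03, "dy":-0.03}, {"aperture":0.07, "dx":-0.03, "dy":-0.03}, {"aperture":0.07, "dx":-0.03, "dy":-0.03}, {"aperture":0.07, "dx":-0.03, "dy":-0.03}, {"aperture":0.07, "dx":-0.02, "dy":-0.02}, {"aperture":0.07}, {"aperture":0.07}, {"aperture":0.07}])

```text
time: 18.22
tool_pos: [0.5487, -0.2095, 0.1794]
ee_rot: [3.14, 0.0, 1.758]
wrist_force: [0.3, -0.6, 0.3]
width: 0.0699
finger_force: 0.0
```

```bash
python3 -c "
from h import *
s=camrig.snapshot('scene'); cv2.imwrite('pics/s1.png',s['color'])"
```

```text
(no output)
```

View pics/s1.png

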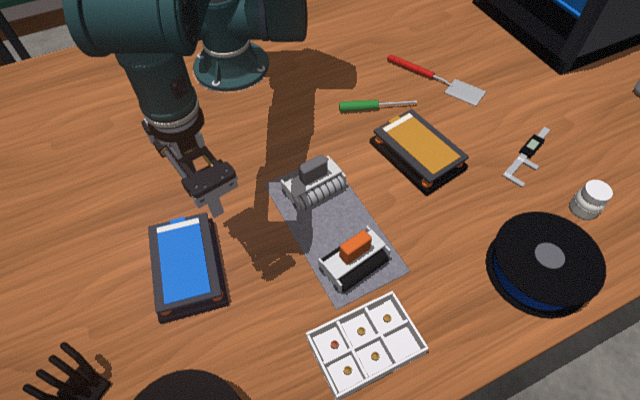

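The rubber roller stands on its drums on the mat at about (355,258), and the steel roller hasn't moved from (313,180). The gripper is clear of everything, so I'm handing in.

```bash
python3 -c "
from bench import robot, camrig, ticket
print(ticket.close_job())"
```

```text
the job is handed in; nothing more can be done
None
```

The job is handed in at about 18 s: I rolled the blue sheet from its striped end to the other at a steady load of about 9 N (bed about 7 mm down). The rubber roller is back on the mat on its drums, and I did not touch the steel roller.

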